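# Stage the samples and hold the cabinet gate on its sagging bolt

## Task

Get the sample cabinet ready for loading: first swap the brown jar and the white flask on the black mat, so that each stands upright in the middle of the ring the other had. Then free the gate of the clear cabinet: its barrel bolt sags and its hooked nose has dropped behind the bent-up lip of the keeper, so lift the bolt by its black knob while pulling it sideways out of the keeper, swing the gate open with the knob until its free edge stands about 12 cm out, and finish still gripping the knob and holding the gate ajar, because its spring shuts it. Do not disturb the other things.

Things in the scene. Friction and masses are not known exactly. Their poses are not given: they have to be found in the camera images.
- jar: Amber screw jar with white cap, round, 45 mm diameter, 55 mm high, 90 g. Origin at the centre of its underside, z up.
- flask: White square sample flask: body 50 x 43 mm (x, y) up to 41 mm, 32 mm square neck, white ribbed cap 33 mm square from 67 to 87 mm height, 75 g. Origin at the centre of its underside, z up. Grasp the cap, or the 43 mm flanks.
- spot_near (a point): Centre of the white ring (72 mm across) nearer the cabinet on the black mat (fixed, 3 mm thick, 220 x 280 mm in x, y), at mat height. The jar starts here, up to 7 mm off. Axes are the mat's: the other ring lies 140 mm along -y. The blank rear half of the mat is a free parking place, e.g. at (+105, -70) mm in this frame.
- spot_far (a point): Centre of the other white ring on the mat, farther from the cabinet. The flask starts here, up to 7 mm off. Same axes.
- cabinet: Fixed clear-walled cabinet with aluminium posts, 335 mm wide, 182 mm deep, 155 mm high. Origin on the table under its front; x points into the cabinet, y along the front to the left, z up. The front of gate and posts is the plane x = -7 mm, the bolt's back plate stands out to -10 mm.
- gate_hinge (a point): Point on the fixed vertical hinge axis of the gate, at the left end of the gate, 170 mm along +y from the cabinet's origin, 132 mm above the table; axes as the cabinet's.
- gate (a joint): Opening angle of the gate, 0 shut to 1.2 rad; it opens towards -x of the cabinet (clockwise seen from above, about gate_hinge). The gate is 255 mm wide from hinge to latch edge. A closing spring gives 0.18 N m at 0, 0.30 N m at 0.5 rad.
- bolt_draw (a joint): How far the bolt is drawn out of the keeper along the gate towards the hinge (+y of the cabinet while the gate is shut), 0 to 0.05 m; starts at 0 to 0.006. Friction about 1 N. The nose clears the keeper at 0.03 if lifted over the lip; unlifted it jams at about 0.007.
- bolt: The bolt: steel rod 10 mm thick along y across the gate's front, with the knob and, 175 mm right of the origin, a nose reaching 18 mm below its axis. Origin at its pivot, 132 mm above the table; axes as the gate's when level. It sags: tipped 0.12 rad about x, right end down; at most 0.04 rad above level. Weight at the knob 1.5 N.
- knob (a point): Middle of the black knob, a round rod 14 mm thick, 40 mm long, towards -x (front), 18 mm flange at its end; 42 mm in front of the cabinet's x = 0, 120 mm above the table when sagging. Pinch it from above, fingers left and right; 24 mm of length free. Lifting it 8 mm from rest brings the nose over the lip, 12 mm makes the bolt level, 16 mm is the stop. Axes as the bolt's.
- vial_blackcap: Bystander: brown vial with black cap inside the cabinet, 27 x 61 mm, origin at its underside.
- vial_whitecap: Bystander: brown vial with white cap inside the cabinet, 24 x 57 mm, origin at its underside.
- petri: Bystander: petri dish with pink filling, 64 x 14 mm, behind the mat, origin at its underside.
- slides: Bystander: green slide pack, 78 x 28 x 20 mm, behind the mat, origin at its underside.
- lip (a point): Top middle of the keeper's bent-up lip, an upright steel tab 4 mm thick (y) and 22 mm wide (x) on the right-hand post, 107 mm above the table, open above; axes as the cabinet's. Right of it (y 2 mm to -38 mm from here) the keeper's front cheek, its top 147 mm above the table, 37 mm in front of x = 0, stops the gate while the nose is behind it.
Mind the look-alikes: they are no part of the job. Of the things like the flask, leave any that is purple; of the rest the larger one is meant.

How it is judged:
By the outcome, as a careful person would: the job done as asked, in the order asked, and still so for the second after the job is handed in, while the arm keeps its last pose, push and grip.
It also fails if it takes over 64 s, if anything falls off the work surface, if the arm or the gripper's body presses on something with over 40 N, if the wrist force passes 120 N, or if a joint passes its speed limit or range.

## Robot

A 6-joint arm with a two-finger parallel gripper is mounted at the origin on a cart in front of the work surface, level with it; the furniture and walls round the work are solid. World frame = base frame: x ahead of the robot, y to its left, z up, the work surface at z = 0. Lengths are in m, angles in rad, forces in N, time in s.
With the tool pointing down it reaches from about 0.25 to 0.85 m from the base axis. Payload 12.5 kg.
Tool frame: the origin (TCP) lies midway between the tips of the shut fingers; the grasp point (between the pads) lies 19 mm behind it; z points along the fingers, y is the direction in which the jaws open and shut (so a half turn about z gives the same grasp; the last joint's range is limited). The gripper opens to 93 mm and grips with 3 to 60 N. Pads are 15 mm wide; open, the fingers measure 128 mm over their backs; the gripper's body (75 mm by 188 mm) begins 65 mm behind the grasp point.
Start: joints at [-1.355, 0.351, 1.652, -0, 1.139, -0.085], TCP at [0.163, -0.525, 0.219] pointing down, gripper open.
Joint ranges: [-2.75, 2.75], [-0.79, 2.1], [0.01, 2.65], [-1.57, 4.71], [0.07, 3.14], [-2.87, 2.87]. Speed limits (rad/s): [2.22, 2.22, 2.79, 3.14, 3.14, 3.14].

## Interface

Orientations are given as a 3x3 rotation matrix whose columns are the frame's x, y, z axes.
In Python, from station import arm gives the robot as it stands.
- The arm moves only by the tool jog_arm, never from a script. Its arguments are lists of equal length, an entry for each row: "slide": the shift along the world's x, y, z in m, a list of three; "delta_rot": the turn, a rotation vector about the world's x, y, z in rad, a list of three; "gripper": the opening, from -1 (shut) to 1 (fully open), so that 0 is half open. A call has 1 to 20 rows; each row shifts and turns the commanded pose from where the row before left it; what a row does not reach is not made up. A row lasts 1/12 s, in which the tool goes at most 41.7 mm and 7.16 degrees, less where a joint would pass 70% of its speed; a pose out of reach is approached as far as the arm can. A call is refused whole if a number of a shift passes 0.0417 or a number of a turn 0.125, either way. A call with a gripper value outside its range is refused whole. The fingers move at their own pace and stop on an object; "grip_force" is the grip in N (left out, the last holds). Time passes only in rows, so rows that do not move let the fingers close. It gives the time, the measured TCP pose, the force and the opening at its end, in the units of the state.
- arm.read_state(): the state, without advancing time (a new reading comes with each control period).
- arm.capture(name): name is "side" or "top" or "wrist"; returns (picture, depth): 400x640x3 uint8, blue, green, red; 400x640 float32, m along the optical axis (not along the pixel's ray), 0 where there is no reading.
- arm.camera_model(name): a dict with "camera_matrix" (3x3 intrinsics, pixels), "cam_to_world" (4x4, takes a point from camera to world coordinates). Camera axes: x right, y up, looking along -z (the intrinsics and any distortion apply to the point x, -y, -z); pixel columns grow to the right and rows downward; lengths in m; the calibration is good to about 2 mm. A picture is of the moment at which its call begins: read the wrist's pose just before it. camera_model takes no time and is no camera call; for the wrist camera it gives the pose at the moment of the call.
- arm.job_done(): hands the job in, once; it reports no verdict.
The state is a dict: "clock": time; "q": joint angles; "joint_vel": joint speeds; "effort": joint torques, N m; "tool_pos": TCP position; "ee_rot": TCP orientation; "contact_force": force on the tool from outside, world axes, zero at the start; "torque": the same for the moment, N m; "finger_gap": finger opening in m.
Only numpy, scipy, OpenCV 4.12 (cv2) and the standard library are available. Lean on these libraries where they do the work, as an engineer would, in place of code of your own. Each camera call takes 0.05 s, during which the arm holds its last target.

## Working session

There is one attempt and no reset: what is moved stays moved. The work goes in short steps, Python scripts to look and compute and a tool call to move; the robot and the scene stay as the last step left them, time stands still between calls to the robot, and variables do not carry over. Pictures are saved under pics/ and viewed, and the job is handed in when it is done.

Besides the shell and the picture viewer there is one more tool, called after "Emit:" as name(argument=value, ...), one argument or row to a line, values as JSON. jog_arm: Moves the arm, as the interface text tells. Its arguments: {"type":"object","properties":{"slide":{"type":"array","items":{"type":"array","items":{"type":"number"}}},"delta_rot":{"type":"array","items":{"type":"array","items":{"type":"number"}}},"gripper":{"type":"array","items":{"type":"number"}},"grip_force":{"type":"number"}},"required":["slide","delta_rot","gripper"]}

```bash
mkdir -p pics; cat > h.py <<'E'
import numpy as np,cv2,pickle
from station import arm
def snap(n,tag):
    m=arm.camera_model(n); p,d=arm.capture(n); cv2.imwrite(f'pics/{tag}.png',p); pickle.dump((m,p,d),open(f'{tag}.pkl','wb')); return m,p,d
def load(tag): return pickle.load(open(f'{tag}.pkl','rb'))
def ray(m,u,v):
    K=np.array(m['camera_matrix']);T=np.array(m['cam_to_world'])
    r=np.linalg.inv(K)@np.array([u,v,1.]); d=T[:3,:3]@np.array([r[0],-r[1],-r[2]]); return T[:3,3],d
def plane(m,u,v,z):
    o,d=ray(m,u,v); return o+d*(z-o[2])/d[2]
def pt(m,d,u,v):
    o,r=ray(m,u,v); return o+r*d[int(v),int(u)]
def proj(m,P):
    K=np.array(m['camera_matrix']);T=np.array(m['cam_to_world'])
    c=T[:3,:3].T@(np.array(P)-T[:3,3]); q=K@np.array([c[0],-c[1],-c[2]]); return q[:2]/q[2]
E
python3 - <<'E'
from h import *
s=arm.read_state();print(s)
for n in('side','top','wrist'):
    m,p,d=snap(n,n+'0');print(n,m)
E
```

```text
{'clock': 0.0, 'q': array([-1.35461260e+00,  3.51224199e-01,  1.65242670e+00, -1.30372814e-05,
        1.13908320e+00, -8.46361275e-02]), 'joint_vel': array([ 0.00285695, -0.00080788,  0.00085028,  0.00091475,  0.00188364,
       -0.00062893]), 'effort': array([-6.08888131e-04, -4.97322536e+01, -2.85255969e+01,  6.98934775e-02,
        2.57215637e-02, -1.15447251e-04]), 'tool_pos': array([ 0.16289554, -0.52496581,  0.21810702]), 'ee_rot': array([[ 9.55092277e-01,  2.96308414e-01, -2.56410934e-04],
       [ 2.96308513e-01, -9.55091633e-01,  1.11234131e-03],
       [ 8.47001531e-05, -1.13836534e-03, -9.99999348e-01]]), 'contact_force': array([-0.42704062,  0.70267542, -0.28641808]), 'torque': array([-0.0617551 , -0.01286961,  0.07160637]), 'finger_gap': 0.09316395723738101}
side {'camera_matrix': array([[394.51062864,   0.        , 319.1084403 ],
       [  0.        , 394.51062864, 201.36174412],
       [  0.        ,   0.        ,   1.        ]]), 'cam_to_world': array([[ 8.61721559e-01,  2.54773756e-01, -4.38778176e-01,
         1.19130321e-02],
       [-5.07381438e-01,  4.32399740e-
[... 494 characters left out ...]
-0.00486538, -0.01137617, -0.08805627],
       [-0.01180916,  0.10090853,  0.99482562,  1.62973996],
       [ 0.        ,  0.        ,  0.        ,  1.        ]])}
wrist {'camera_matrix': array([[310.29411033,   0.        , 317.45967018],
       [  0.        , 310.29411033, 201.07081626],
       [  0.        ,   0.        ,   1.        ]]), 'cam_to_world': array([[ 2.96934110e-01,  9.15958500e-01,  2.69907689e-01,
         2.38693487e-01],
       [-9.54897812e-01,  2.84988087e-01,  8.33784017e-02,
        -5.01003849e-01],
       [-5.49320393e-04, -2.82492154e-01,  9.59269452e-01,
         3.84263288e-01],
       [ 0.00000000e+00,  0.00000000e+00,  0.00000000e+00,
         1.00000000e+00]])}
```

View pics/side0.png

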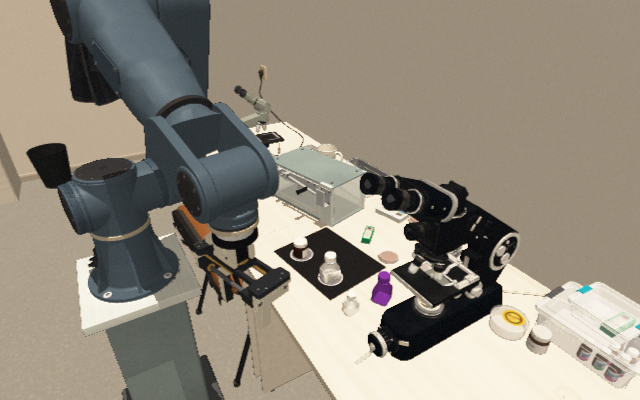

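View pics/top0.png

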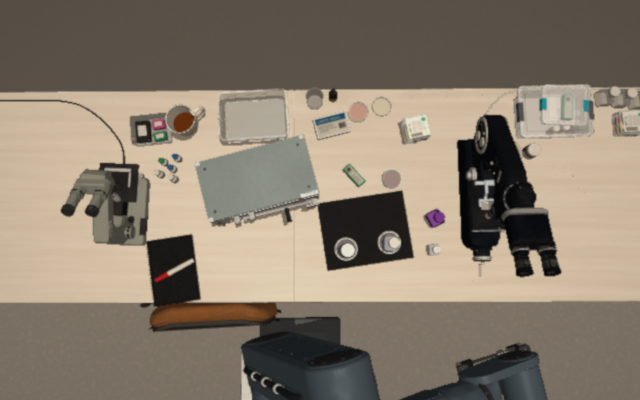

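View pics/wrist0.png

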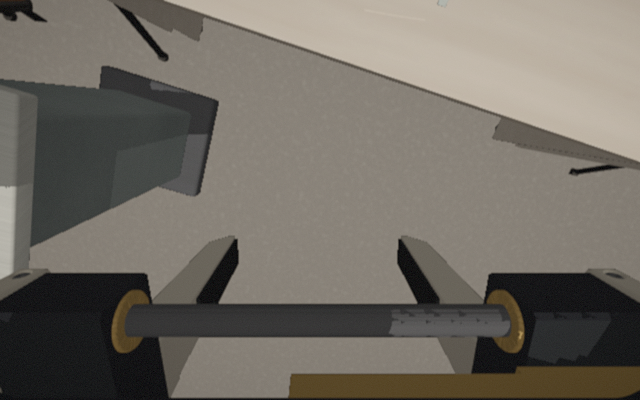

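The side and top views show the jar (346,249 in top), flask (391,241), small and purple look-alikes (433,250 / 435,217), and the cabinet with its knob near (287,215). I'll enlarge the top view and measure next.

```bash
python3 - <<'E'
from h import *
m,p,d=load('top0')
c=p[130:280,180:450]; cv2.imwrite('pics/topz.png',cv2.resize(c,None,fx=2.9,fy=2.9,interpolation=cv2.INTER_CUBIC))
ms,ps,ds=load('side0')
c=ps[130:330,240:440]; cv2.imwrite('pics/sidez.png',cv2.resize(c,None,fx=3,fy=3,interpolation=cv2.INTER_CUBIC))
# mat
g=cv2.cvtColor(p,cv2.COLOR_BGR2GRAY)
mk=np.zeros_like(g);mk[185:275,310:420]=255
b=((g<60)&(mk>0)).astype(np.uint8)
cs,_=cv2.findContours(b,cv2.RETR_EXTERNAL,cv2.CHAIN_APPROX_NONE)
k=max(cs,key=cv2.contourArea);r=cv2.minAreaRect(k);bx=cv2.boxPoints(r);print(r,bx)
W=np.array([plane(m,u,v,.003) for u,v in bx]);print(W.round(4),W.mean(0))
for i in range(4):print(np.linalg.norm(W[i]-W[i-1]))
for n,(u,v) in dict(jar=(346,249),flask=(391,241),knob=(287,215)).items(): print(n,pt(m,d,u,v).round(4))
E
```

```text
((365.017333984375, 230.11273193359375), (66.67708587646484, 85.60820007324219), 81.25383758544922) [[317.6416  203.67053]
 [402.25433 190.6532 ]
 [412.39307 256.55493]
 [327.78033 269.57227]]
[[ 0.609  -0.0842  0.003 ]
 [ 0.65   -0.358   0.003 ]
 [ 0.4379 -0.3857  0.003 ]
 [ 0.3976 -0.1155  0.003 ]] [ 0.5236525  -0.23584777  0.003     ]
0.21373409716753256
0.27681396764938804
0.21390232553191268
0.27313851371762166
jar [ 0.462  -0.1714  0.0565]
flask [ 0.4849 -0.3052  0.0967]
knob [0.563  0.0073 0.1219]
```

View pics/topz.png

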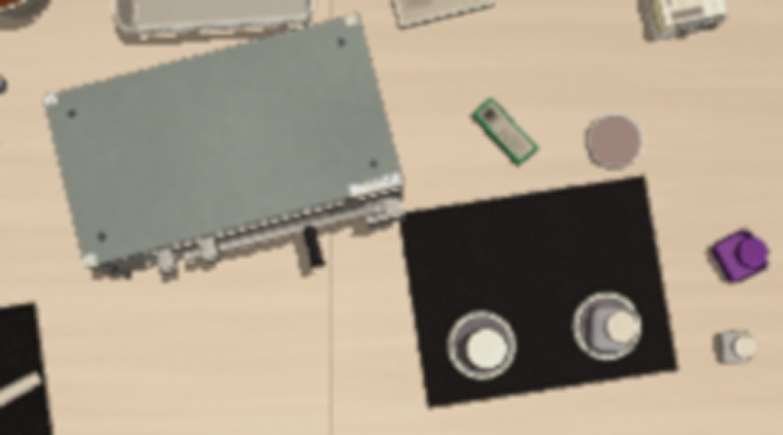

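View pics/sidez.png

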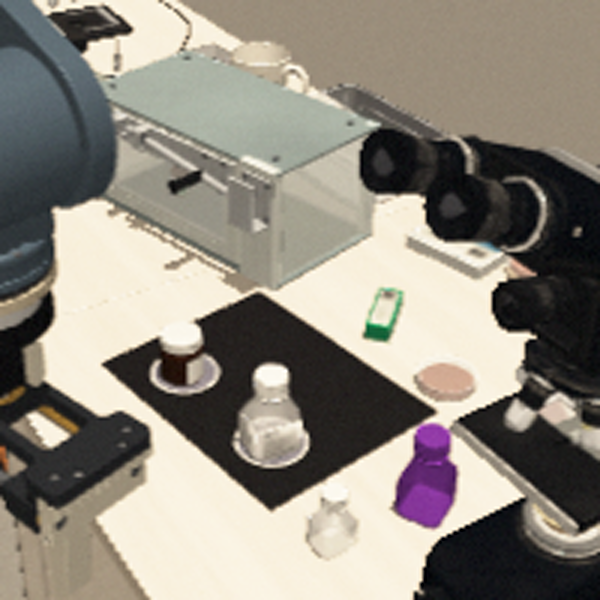

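Emit:
jog_arm(
  slide=[
    [0.017,0.029,0.003],
    [0.017,0.029,0.003],
    [0.017,0.029,0.003],
    [0.017,0.029,0.003],
    [0.017,0.029,0.003],
    [0.017,0.029,0.003],
    [0.017,0.029,0.003],
    [0.017,0.029,0.003],
    [0.017,0.029,0.003],
    [0.017,0.029,0.003],
    [0,0,0],
    [0,0,0],
    [0,0,0],
  ],
  delta_rot=[
    [0,0,-0.015],
    [0,0,-0.015],
    [0,0,-0.015],
    [0,0,-0.015],
    [0,0,-0.015],
    [0,0,-0.015],
    [0,0,-0.015],
    [0,0,-0.015],
    [0,0,-0.015],
    [0,0,-0.015],
    [0,0,0],
    [0,0,0],
    [0,0,0],
  ],
  gripper=[1,1,1,1,1,1,1,1,1,1,1,1,1],
  grip_force=20,
)

```text
clock: 1.23
tool_pos: [0.3328, -0.2355, 0.2486]
ee_rot: [[0.989, 0.151, -0.0], [0.151, -0.989, -0.0], [-0.0, 0.0, -1.0]]
contact_force: [-0.8, 0.1, 0.2]
finger_gap: 0.0932
```

```bash
python3 - <<'E'
from h import *
s=arm.read_state();print(s['clock'],s['tool_pos'],s['ee_rot'].round(3),s['q'].round(3))
m,p,d=snap('wrist','w1')
E
```

```text
1.2333 [ 0.33284033 -0.23551798  0.24855984] [[ 0.989  0.151 -0.   ]
 [ 0.151 -0.989 -0.   ]
 [-0.     0.    -1.   ]] [-0.73   0.049  1.951 -0.     1.141  0.689]
```

View pics/w1.png

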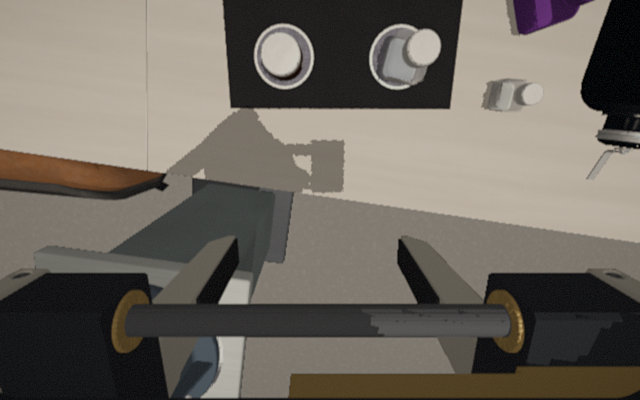

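Wrist view: jar ring near (284,56), flask ring near (403,56) with the flask cap at (424,47); purple and small look-alikes lie right of the mat. Fit the rings and objects now.

```bash
cat > rings.py <<'E'
from h import *
from scipy.optimize import least_squares
def ringfit(m,p,guess,R=0.036):
    # points of outer edge of white ring: radial scan in the mat plane
    g=cv2.cvtColor(p,cv2.COLOR_BGR2GRAY).astype(np.float32)
    P=[]
    for a in np.linspace(0,2*np.pi,180,endpoint=False):
        rr=np.arange(.046,.024,-.0003)
        uv=[proj(m,[guess[0]+r*np.cos(a),guess[1]+r*np.sin(a),.003]) for r in rr]
        v=[g[int(round(y)),int(round(x))] if 0<=x<639 and 0<=y<399 else np.nan for x,y in uv]
        v=np.array(v)
        if np.isnan(v).any(): continue
        w=np.where(v>90)[0]
        if len(w) and w[0]>2: P.append([guess[0]+rr[w[0]]*np.cos(a),guess[1]+rr[w[0]]*np.sin(a)])
    P=np.array(P)
    f=least_squares(lambda c:np.hypot(P[:,0]-c[0],P[:,1]-c[1])-c[2],[*guess[:2],R],loss='soft_l1',f_scale=.0007)
    r=f.fun
    return f.x,len(P),np.median(abs(r))
E
python3 - <<'E'
from rings import *
m,p,d=load('w1')
for n,(u,v) in dict(near=(284,56),far=(403,56)).items():
    g=plane(m,u,v,.003)[:2]
    for _ in range(2):
        x,k,e=ringfit(m,p,g); g=x[:2]
    print(n,x.round(4),k,e)
for n,(u,v) in dict(jarcap=(284,52),fcap=(424,47),fsh=(402,70)).items():print(n,pt(m,d,u,v).round(4))
c=p[0:110,215:475]; cv2.imwrite('pics/w1z.png',cv2.resize(c,None,fx=3,fy=3,interpolation=cv2.INTER_CUBIC))
E
```

```text
near [ 0.4658 -0.1729  0.0367] 180 0.0002974063006880405
far [ 0.4867 -0.3121  0.0371] 158 0.00037281427048727403
jarcap [ 0.4635 -0.1793  0.0565]
fcap [ 0.4834 -0.3148  0.0889]
fsh [ 0.4654 -0.3065  0.0551]
```

View pics/w1z.png

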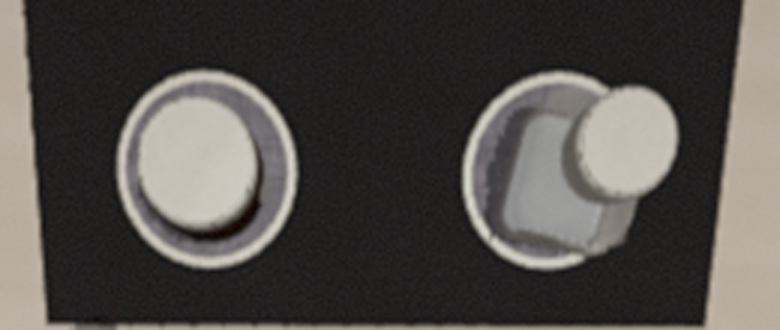

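```bash
python3 - <<'E'
from rings import *
m,p,d=load('w1')
vs,us=np.mgrid[0:110,215:475]
K=np.array(m['camera_matrix']);T=np.array(m['cam_to_world'])
D=d[0:110,215:475]
r=np.stack([us,vs,np.ones_like(us)],-1)@np.linalg.inv(K).T
X=T[:3,3]+(r*[1,-1,-1]*D[...,None])@T[:3,:3].T
for n,lo,hi,c,z in (('jar',.050,.065,(.464,-.178),.058),('flask',.083,.097,(.483,-.315),.090)):
    b=(D>0)&(X[...,2]>lo)&(X[...,2]<hi)&(np.hypot(X[...,0]-c[0],X[...,1]-c[1])<.04)
    cs,_=cv2.findContours(b.astype(np.uint8),cv2.RETR_EXTERNAL,cv2.CHAIN_APPROX_NONE)
    k=max(cs,key=cv2.contourArea)[:,0]+[215,0]
    P=np.array([plane(m,u,v,z) for u,v in k])[:,:2]
    cc,rad=cv2.minEnclosingCircle(P.astype(np.float32)*1000);print(n,b.sum(),cc,rad,P.mean(0),X[b].mean(0),(P.max(0)-P.min(0)))
# flask body top
b=(D>0)&(X[...,2]>.030)&(X[...,2]<.062)&(np.hypot(X[...,0]-.485,X[...,1]+.312)<.045)
for z in(.035,.04,.045,.05,.055):
  print(z,((X[...,2]>z-.0025)&(X[...,2]<z+.0025)&b).sum())
im=np.zeros((110,260,3),np.uint8);im[b]=(255,255,255)
q=[(505+0,230),(525,115),(630,242)]
for a in q: 
  u,v=215+a[0]/3,a[1]/3; print(a,pt(m,d,u,v).round(4),plane(m,u,v,.044).round(4))
zz=np.clip((X[...,2])*2500,0,255).astype(np.uint8)
cv2.imwrite('pics/w1d.png',cv2.resize(cv2.applyColorMap(zz,cv2.COLORMAP_JET)[:, 120:260],None,fx=5,fy=5,interpolation=cv2.INTER_NEAREST))
cv2.imwrite('pics/w1e.png',cv2.resize(p[0:110,335:475],None,fx=5,fy=5,interpolation=cv2.INTER_CUBIC))
E
```

```text
jar 1384 (460.0513610839844, -175.8322296142578) 21.33884620666504 [ 0.46036123 -0.17583435] [ 0.46053704 -0.17580922  0.05769805] [0.04208471 0.04185289]
flask 1031 (481.79443359375, -313.3343811035156) 16.882741928100586 [ 0.4820152  -0.31338236] [ 0.48228997 -0.31356939  0.08944653] [0.03241865 0.03280794]
0.035 64
0.04 95
0.045 206
0.05 310
0.055 271
(505, 230) [ 0.4609 -0.2956  0.0142] [ 0.4572 -0.2901  0.044 ]
(525, 115) [ 0.5051 -0.2962  0.0045] [ 0.496  -0.2891  0.044 ]
(630, 242) [ 0.4655 -0.3495  0.0036] [ 0.4602 -0.3371  0.044 ]
```

View pics/w1e.png

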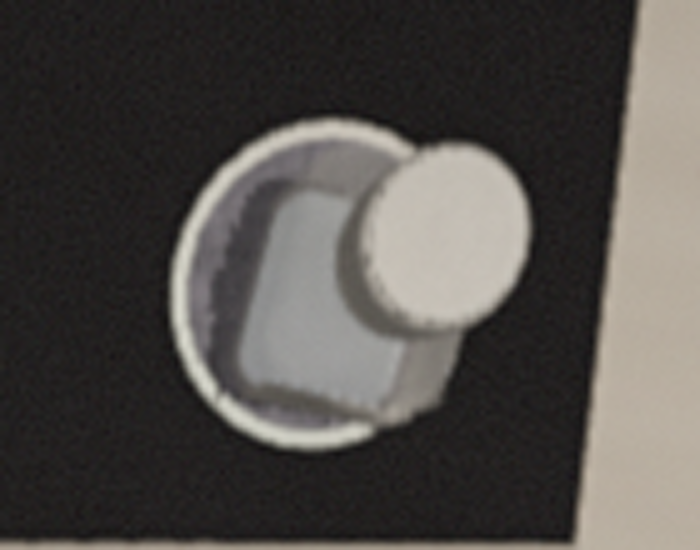

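View pics/w1d.png

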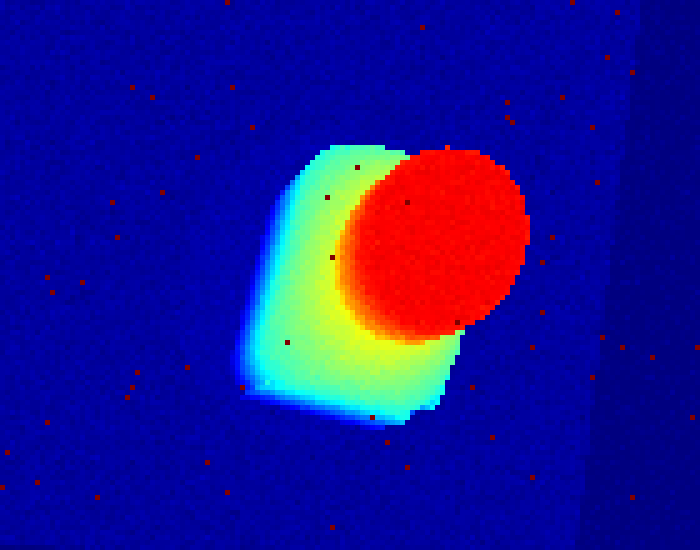

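```bash
python3 - <<'E'
from rings import *
m,p,d=load('w1')
vs,us=np.mgrid[0:110,335:475]
K=np.array(m['camera_matrix']);T=np.array(m['cam_to_world'])
D=d[0:110,335:475]
r=np.stack([us,vs,np.ones_like(us)],-1)@np.linalg.inv(K).T
X=T[:3,3]+(r*[1,-1,-1]*D[...,None])@T[:3,:3].T
Q=[]
for lo,hi in((.03,.042),(.02,.042),(.038,.048)):
  b=(D>0)&(X[...,2]>lo)&(X[...,2]<hi)&(np.hypot(X[...,0]-.485,X[...,1]+.312)<.045)
  P=X[b][:,:2]
  rc=cv2.minAreaRect((P*1000).astype(np.float32));print(lo,b.sum(),rc)
A,B,C=[plane(m,u,v,.036)[:2] for u,v in((384,77.5),(415.5,85),(393.5,37))]
print(A,B,C,np.degrees(np.arctan2(*(B-A)[::-1]))+90,np.degrees(np.arctan2(*(C-A)[::-1])),np.linalg.norm(A-B),np.linalg.norm(A-C))
E
```

```text
0.03 167 ((474.0174255371094, -305.5601806640625), (59.219879150390625, 34.924476623535156), 40.828094482421875)
0.02 268 ((473.9954833984375, -305.5791015625), (59.27781677246094, 34.924476623535156), 40.82809066772461)
0.038 338 ((482.5615539550781, -314.8177185058594), (43.96732711791992, 50.089088439941406), 85.75507354736328)
[ 0.45742593 -0.29253567] [ 0.45504986 -0.32991339] [ 0.49973933 -0.29407175] -3.63736103442767 -2.079062894303867 0.03745316028025989 0.04234127217539477
```

Emit:
jog_arm(
  slide=[
    [0.0159,0.0074,-0.019],
    [0.0159,0.0074,-0.019],
    [0.0159,0.0074,-0.019],
    [0.0159,0.0074,-0.019],
    [0.0159,0.0074,-0.019],
    [0.0159,0.0074,-0.019],
    [0.0159,0.0075,-0.019],
    [0.0159,0.0075,-0.019],
    [0,0,-0.02],
    [0,0,-0.02],
    [0,0,-0.02],
    [0,0,-0.018],
    [0,0,0],
    [0,0,0],
    [0,0,0],
    [0,0,0],
    [0,0,0],
    [0,0,0],
  ],
  delta_rot=[
    [0,0,0],
    [0,0,0],
    [0,0,0],
    [0,0,0],
    [0,0,0],
    [0,0,0],
    [0,0,0],
    [0,0,0],
    [0,0,0],
    [0,0,0],
    [0,0,0],
    [0,0,0],
    [0,0,0],
    [0,0,0],
    [0,0,0],
    [0,0,0],
    [0,0,0],
    [0,0,0],
  ],
  gripper=[1,1,1,1,1,1,1,1,1,1,1,1,1,-1,-1,-1,-1,-1],
  grip_force=15,
)

```text
clock: 2.78
tool_pos: [0.4605, -0.1762, 0.0194]
ee_rot: [[0.989, 0.15, 0.001], [0.15, -0.989, -0.001], [0.001, 0.001, -1.0]]
contact_force: [0.5, -0.1, 0.2]
finger_gap: 0.0646
```

Emit:
jog_arm(
  slide=[
    [0,0,0],
    [0,0,0],
    [0,0,0],
    [0,0,0],
    [0,0,0],
    [0,0,0],
    [0,0,0.02],
    [0,0,0.02],
    [0.02,-0.0085,0.01],
    [0.02,-0.0085,0],
    [0.02,-0.0085,0],
    [0.02,-0.0085,0],
    [0.02,-0.0085,0],
    [0.0195,-0.0079,-0.01],
    [0,0,-0.02],
    [0,0,-0.012],
    [0,0,-0.007],
    [0,0,0],
  ],
  delta_rot=[
    [0,0,0],
    [0,0,0],
    [0,0,0],
    [0,0,0],
    [0,0,0],
    [0,0,0],
    [0,0,0],
    [0,0,0],
    [0,0,0],
    [0,0,0],
    [0,0,0],
    [0,0,0],
    [0,0,0],
    [0,0,0],
    [0,0,0],
    [0,0,0],
    [0,0,0],
    [0,0,0],
  ],
  gripper=[-1,-1,-1,-1,-1,-1,-1,-1,-1,-1,-1,-1,-1,-1,-1,-1,-1,-1],
)

```text
clock: 4.28
tool_pos: [0.5786, -0.2257, 0.0183]
ee_rot: [[0.989, 0.15, -0.002], [0.15, -0.989, 0.001], [-0.002, -0.002, -1.0]]
contact_force: [0.4, -0.1, -1.6]
finger_gap: 0.0446
```

Emit:
jog_arm(
  slide=[
    [0,0,0],
    [0,0,0],
    [0,0,0],
    [0,0,0],
    [0,0,0.025],
    [0,0,0.036],
    [0,0,0.036],
    [-0.0163,-0.0145,0],
    [-0.0163,-0.0145,0],
    [-0.0163,-0.0145,0],
    [-0.0163,-0.0145,0],
    [-0.0163,-0.0146,0],
    [-0.0163,-0.0146,0],
    [0,0,-0.018],
    [0,0,-0.018],
    [0,0,-0.018],
    [0,0,0],
    [0,0,0],
  ],
  delta_rot=[
    [0,0,0],
    [0,0,0],
    [0,0,0],
    [0,0,0],
    [0,0,0],
    [0,0,0],
    [0,0,0],
    [0,0,-0.0375],
    [0,0,-0.0375],
    [0,0,-0.0375],
    [0,0,-0.0375],
    [0,0,-0.0375],
    [0,0,-0.0375],
    [0,0,0],
    [0,0,0],
    [0,0,0],
    [0,0,0],
    [0,0,0],
  ],
  gripper=[1,1,1,1,1,1,1,1,1,1,1,1,1,1,1,1,1,1],
)

```text
clock: 5.78
tool_pos: [0.4816, -0.3133, 0.0626]
ee_rot: [[0.997, -0.074, -0.001], [-0.074, -0.997, 0.001], [-0.001, -0.001, -1.0]]
contact_force: [1.2, 1.2, -0.5]
finger_gap: 0.0929
```

```bash
python3 - <<'E'
from h import *
s=arm.read_state();print(s['clock'],s['tool_pos'],s['ee_rot'].round(3))
m,p,d=snap('wrist','w2')
E
```

```text
5.7833 [ 0.48160699 -0.31329205  0.06256495] [[ 0.997 -0.074 -0.001]
 [-0.074 -0.997  0.001]
 [-0.001 -0.001 -1.   ]]
```

View pics/w2.png

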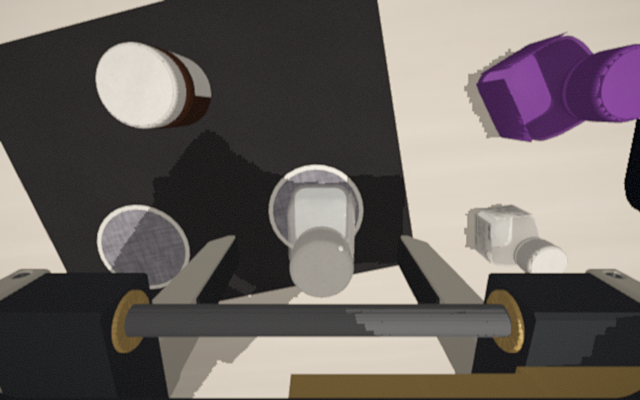

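Wrist view: flask cap (321,262) is centred between the fingers and its flanks are parallel to them; the jar stands upright at parking (140,85), near ring empty at (143,246).

```bash
python3 - <<'E'
from rings import *
m,p,d=load('w2')
for n,(u,v) in dict(near=(143,246),far=(316,210)).items():
    g=plane(m,u,v,.003)[:2]
    for _ in range(2):
        x,k,e=ringfit(m,p,g); g=x[:2]
    print(n,x.round(4),k,e)
from h import *
vs,us=np.mgrid[0:300,60:400]
K=np.array(m['camera_matrix']);T=np.array(m['cam_to_world'])
D=d[0:300,60:400]
r=np.stack([us,vs,np.ones_like(us)],-1)@np.linalg.inv(K).T
X=T[:3,3]+(r*[1,-1,-1]*D[...,None])@T[:3,:3].T
for n,lo,hi,c in (('jar',.054,.062,(.58,-.226)),('flask',.086,.094,(.483,-.315))):
    b=(D>0)&(X[...,2]>lo)&(X[...,2]<hi)&(np.hypot(X[...,0]-c[0],X[...,1]-c[1])<.03)
    print(n,b.sum(),cv2.minEnclosingCircle((X[b][:,:2]*1000).astype(np.float32)),X[b].mean(0))
E
```

```text
near [ 0.4661 -0.1725  0.0361] 124 0.00025937788480849197
far [ 0.4863 -0.3114  0.0363] 146 0.00023671232248875795
jar 5530 ((579.0973510742188, -225.13072204589844), 21.47553825378418) [ 0.5794163  -0.22623823  0.05766222]
flask 2939 ((483.17877197265625, -314.85284423828125), 16.61530876159668) [ 0.48467499 -0.31469741  0.08939575]
```

Emit:
jog_arm(
  slide=[
    [0,0,0],
    [0,0,0],
    [0,0,0],
    [0,0,0],
    [0,0,0],
    [0,0,0],
    [0,0,0],
    [0,0,0],
    [0,0,0],
    [0,0,0],
    [0,0,0],
    [0,0,0],
    [0,0,0.015],
    [0,0,0.015],
  ],
  delta_rot=[
    [0,0,0],
    [0,0,0],
    [0,0,0],
    [0,0,0],
    [0,0,0],
    [0,0,0],
    [0,0,0],
    [0,0,0],
    [0,0,0],
    [0,0,0],
    [0,0,0],
    [0,0,0],
    [0,0,0],
    [0,0,0],
  ],
  gripper=[-1,-1,-1,-1,-1,-1,-1,-1,-1,-1,-1,-1,-1,-1],
)

```text
clock: 7.0
tool_pos: [0.4814, -0.3131, 0.0923]
ee_rot: [[0.997, -0.074, -0.002], [-0.074, -0.997, 0.001], [-0.002, -0.001, -1.0]]
contact_force: [0.7, -0.3, -0.1]
finger_gap: 0.0327
```

Emit:
jog_arm(
  slide=[
    [-0.0023,0.012,0],
    [-0.0024,0.021,0],
    [-0.0024,0.025,0],
    [-0.0024,0.025,0],
    [-0.0024,0.025,0],
    [-0.0023,0.021,0],
    [-0.0023,0.0115,0],
    [0,0,-0.012],
    [0,0,-0.011],
    [0,0,-0.006],
    [0,0,0],
    [0,0,0],
  ],
  delta_rot=[
    [0,0,0],
    [0,0,0],
    [0,0,0],
    [0,0,0],
    [0,0,0],
    [0,0,0],
    [0,0,0],
    [0,0,0],
    [0,0,0],
    [0,0,0],
    [0,0,0],
    [0,0,0],
  ],
  gripper=[-1,-1,-1,-1,-1,-1,-1,-1,-1,-1,-1,-1],
)

```text
clock: 8.0
tool_pos: [0.4651, -0.1733, 0.063]
ee_rot: [[0.997, -0.075, -0.001], [-0.075, -0.997, 0.0], [-0.001, -0.0, -1.0]]
contact_force: [-0.1, -0.2, -1.1]
finger_gap: 0.0324
```

```bash
python3 - <<'E'
from rings import *
s=arm.read_state();print(s['clock'],s['tool_pos'],s['contact_force'],s['finger_gap'])
m,p,d=snap('wrist','w3')
E
```

```text
8.0 [ 0.46509797 -0.17326342  0.06303785] [-0.07972556 -0.19468672 -1.06930027] 0.03237634739683082
```

View pics/w3.png

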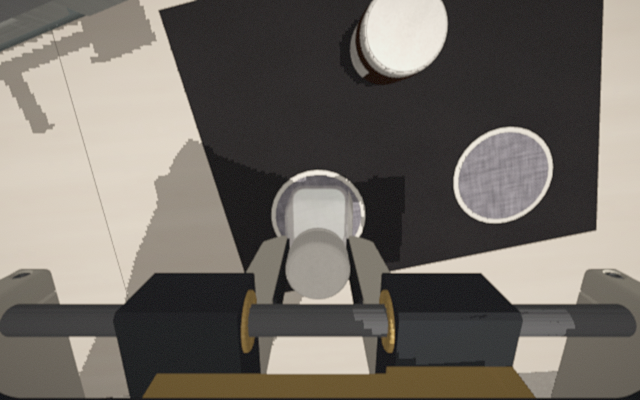

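Emit:
jog_arm(
  slide=[
    [0,0,0],
    [0,0,0],
    [0,0,0],
    [0,0,0],
    [0,0,0],
    [0,0,0.02],
    [0,0,0.04],
    [0.019,-0.0088,0],
    [0.019,-0.0088,0],
    [0.019,-0.0088,0],
    [0.019,-0.0088,0],
    [0.019,-0.0088,0],
    [0.019,-0.0088,0],
    [0,0,-0.03],
    [0,0,-0.03],
    [0,0,-0.03],
    [0,0,-0.015],
    [0,0,0],
    [0,0,0],
    [0,0,0],
  ],
  delta_rot=[
    [0,0,0],
    [0,0,0],
    [0,0,0],
    [0,0,0],
    [0,0,0],
    [0,0,0],
    [0,0,0],
    [0,0,0],
    [0,0,0],
    [0,0,0],
    [0,0,0],
    [0,0,0],
    [0,0,0],
    [0,0,0],
    [0,0,0],
    [0,0,0],
    [0,0,0],
    [0,0,0],
    [0,0,0],
    [0,0,0],
  ],
  gripper=[1,1,1,1,1,1,1,1,1,1,1,1,1,1,1,1,1,-1,-1,-1],
)

```text
clock: 9.72
tool_pos: [0.5801, -0.2261, 0.02]
ee_rot: [[0.997, -0.074, 0.002], [-0.074, -0.997, -0.001], [0.002, 0.001, -1.0]]
contact_force: [-0.8, 0.5, 0.2]
finger_gap: 0.0772
```

Emit:
jog_arm(
  slide=[
    [0,0,0],
    [0,0,0],
    [0,0,0],
    [0,0,0],
    [0,0,0],
    [0,0,0],
    [0,0,0],
    [0,0,0.02],
    [0,0,0.02],
  ],
  delta_rot=[
    [0,0,0],
    [0,0,0],
    [0,0,0],
    [0,0,0],
    [0,0,0],
    [0,0,0],
    [0,0,0],
    [0,0,0],
    [0,0,0],
  ],
  gripper=[-1,-1,-1,-1,-1,-1,-1,-1,-1],
)

```text
clock: 10.47
tool_pos: [0.5785, -0.2254, 0.058]
ee_rot: [[0.997, -0.074, -0.003], [-0.074, -0.997, 0.001], [-0.003, -0.001, -1.0]]
contact_force: [1.1, 0.5, 0.2]
finger_gap: 0.0451
```

```bash
python3 - <<'E'
from rings import *
s=arm.read_state();print(s['clock'],s['tool_pos'],s['contact_force'],s['finger_gap'])
m,p,d=snap('wrist','w4')
E
```

```text
10.4667 [ 0.57850812 -0.22540043  0.0579854 ] [1.10428593 0.54762207 0.19612401] 0.045093718995868524
```

View pics/w4.png

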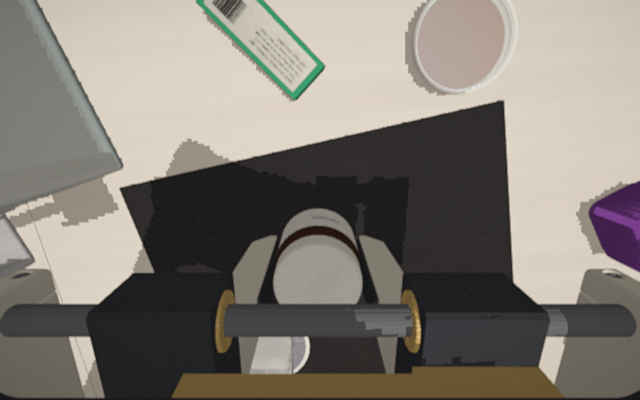

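```bash
python3 - <<'E'
from h import *
m,p,d=load('w4')
vs,us=np.mgrid[180:330,240:400]
K=np.array(m['camera_matrix']);T=np.array(m['cam_to_world'])
D=d[180:330,240:400]
r=np.stack([us,vs,np.ones_like(us)],-1)@np.linalg.inv(K).T
X=T[:3,3]+(r*[1,-1,-1]*D[...,None])@T[:3,:3].T
b=(D>0)&(X[...,2]>.092)&(X[...,2]<.104)&(np.hypot(X[...,0]-.579,X[...,1]+.226)<.03)
print(b.sum(),X[b].mean(0)); P=X[b]
from scipy.spatial import ConvexHull
H=P[ConvexHull(P[:,:2]).vertices][:,:2]
H=H[H[:,0]>np.median(P[:,0])]
A=np.c_[2*H,np.ones(len(H))];c=np.linalg.lstsq(A,(H**2).sum(1),rcond=None)[0];print(c,np.sqrt(c[2]+c[0]**2+c[1]**2))
print(P[:,:2].max(0),P[:,:2].min(0))
E
```

```text
5273 [ 0.58422175 -0.22547136  0.09665884]
[ 0.55829716 -0.22445805 -0.36038281] 0.0411621881420397
[ 0.60014321 -0.19801963] [ 0.56791649 -0.25526107]
```

Emit:
jog_arm(
  slide=[
    [-0.0132,-0.0122,0],
    [-0.0132,-0.0122,0],
    [-0.0132,-0.0122,0],
    [-0.0132,-0.0123,0],
    [-0.0132,-0.0123,0],
    [-0.0132,-0.0123,0],
    [-0.0133,-0.0123,0],
    [0,0,-0.015],
    [0,0,-0.015],
    [0,0,-0.009],
    [0,0,0],
    [0,0,0],
  ],
  delta_rot=[
    [0,0,0],
    [0,0,0],
    [0,0,0],
    [0,0,0],
    [0,0,0],
    [0,0,0],
    [0,0,0],
    [0,0,0],
    [0,0,0],
    [0,0,0],
    [0,0,0],
    [0,0,0],
  ],
  gripper=[-1,-1,-1,-1,-1,-1,-1,-1,-1,-1,-1,-1],
)

```text
clock: 11.52
tool_pos: [0.4868, -0.3114, 0.0193]
ee_rot: [[0.997, -0.074, -0.001], [-0.074, -0.997, 0.001], [-0.001, -0.0, -1.0]]
contact_force: [1.0, 0.1, 0.2]
finger_gap: 0.0444
```

```bash
python3 - <<'E'
from rings import *
s=arm.read_state();print(s['clock'],s['tool_pos'],s['contact_force'],s['finger_gap'])
m,p,d=snap('wrist','w5')
E
```

```text
11.5167 [ 0.48680247 -0.31135124  0.01926915] [0.9803258  0.057264   0.17112182] 0.04441684519819375
```

View pics/w5.png

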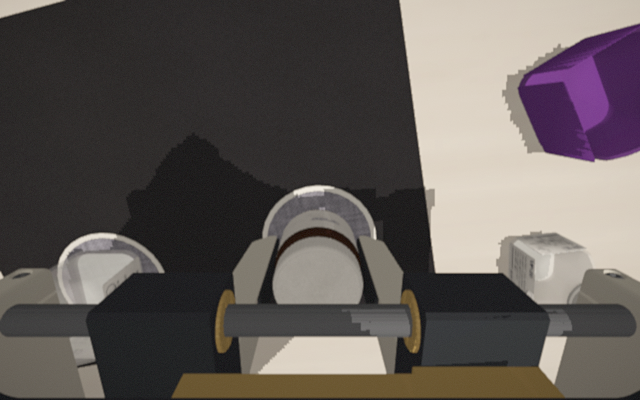

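Emit:
jog_arm(
  slide=[
    [0,0,-0.0005],
    [0,0,0],
    [0,0,0],
    [0,0,0],
    [0,0,0],
    [0,0,0.02],
    [0,0,0.04],
    [0,0,0.04],
    [0,0,0.04],
    [-0.008,0.022,0.01],
    [-0.008,0.022,0.01],
    [-0.008,0.022,0.01],
    [-0.008,0.022,0.01],
    [-0.008,0.022,0.01],
    [-0.008,0.022,0.01],
    [-0.008,0.022,0.01],
    [-0.008,0.022,0.01],
    [-0.008,0.022,0.01],
    [-0.008,0.022,0],
    [-0.007,0.022,0],
  ],
  delta_rot=[
    [0,0,0],
    [0,0,0],
    [0,0,0],
    [0,0,0],
    [0,0,0],
    [0,0,0],
    [0,0,0],
    [0,0,0],
    [0,0,0],
    [0,0,0.027],
    [0,0,0.027],
    [0,0,0.027],
    [0,0,0.027],
    [0,0,0.027],
    [0,0,0.027],
    [0,0,0.027],
    [0,0,0.027],
    [0,0,0.027],
    [0,0,0.027],
    [0,0,0.027],
  ],
  gripper=[1,1,1,1,1,1,1,1,1,1,1,1,1,1,1,1,1,1,1,1],
)

```text
clock: 13.23
tool_pos: [0.3994, -0.0687, 0.2498]
ee_rot: [[0.975, 0.222, 0.001], [0.222, -0.975, -0.0], [0.001, 0.001, -1.0]]
contact_force: [-0.4, 0.5, 0.3]
finger_gap: 0.093
```

```bash
python3 - <<'E'
from rings import *
s=arm.read_state();print(s['clock'],s['tool_pos'],s['ee_rot'].round(3),s['contact_force'],s['finger_gap'])
m,p,d=snap('wrist','w6')
snap('top','top6')
snap('side','side6')
E
```

```text
13.2333 [ 0.39944959 -0.0686863   0.24977052] [[ 0.975  0.222  0.001]
 [ 0.222 -0.975 -0.   ]
 [ 0.001  0.001 -1.   ]] [-0.40071482  0.47619878  0.29157907] 0.09303963746412353
```

View pics/w6.png

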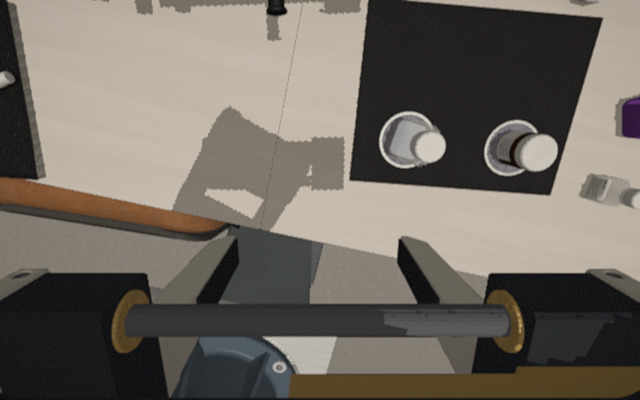

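View pics/side6.png

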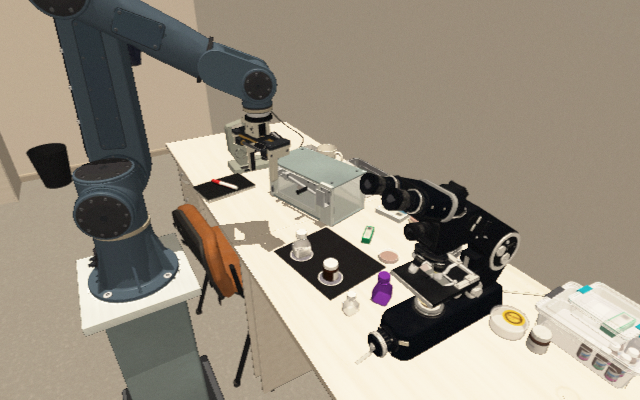

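Wrist view: flask in the near ring (408,140), jar in the far ring (520,148); both upright in the side view. Knob end at (276,8). Verify the placements numerically.

```bash
python3 - <<'E'
from rings import *
m,p,d=load('w6')
R={}
for n,(u,v) in dict(near=(408,139),far=(518,148)).items():
    g=plane(m,u,v,.003)[:2]
    for _ in range(2):
        x,k,e=ringfit(m,p,g); g=x[:2]
    R[n]=g;print(n,x.round(4),k,e)
vs,us=np.mgrid[0:400,0:640]
def pts(m,d):
    K=np.array(m['camera_matrix']);T=np.array(m['cam_to_world'])
    r=np.stack([us,vs,np.ones_like(us)],-1)@np.linalg.inv(K).T
    return T[:3,3]+(r*[1,-1,-1]*d[...,None])@T[:3,:3].T
X=pts(m,d)
for n,lo,hi,c in (('jar',.054,.062,R['far']),('flask',.086,.094,R['near'])):
    b=(d>0)&(X[...,2]>lo)&(X[...,2]<hi)&(np.hypot(X[...,0]-c[0],X[...,1]-c[1])<.03)
    cc=cv2.minEnclosingCircle((X[b][:,:2]*1000).astype(np.float32));print(n,b.sum(),cc,np.array(cc[0])-c*1000)
# cabinet from top: top plate edge
m,p,d=load('top6');X=pts(m,d)
b=((d>0)&(X[...,2]>.14)&(X[...,2]<.17)&(X[...,0]>.5)&(X[...,1]>-.1)&(X[...,1]<.35)).astype(np.uint8)
b=cv2.morphologyEx(b,cv2.MORPH_OPEN,np.ones((3,3)))
cs,_=cv2.findContours(b,cv2.RETR_EXTERNAL,cv2.CHAIN_APPROX_NONE);k=max(cs,key=cv2.contourArea)[:,0]
P=np.array([plane(m,u,v,.155) for u,v in k])[:,:2]
rc=cv2.minAreaRect((P*1000).astype(np.float32));print(rc,cv2.boxPoints(rc))
c=p[130:250,180:340]; cv2.imwrite('pics/t6z.png',cv2.resize(c,None,fx=5,fy=5,interpolation=cv2.INTER_CUBIC))
E
```

```text
near [ 0.4659 -0.1739  0.0375] 156 0.0004350371499782131
far [ 0.4867 -0.3119  0.037 ] 147 0.000350138640931634
jar 1083 ((487.1374816894531, -310.3316650390625), 21.543046951293945) [0.40411374 1.5910085 ]
flask 766 ((466.4174499511719, -173.40118408203125), 16.26740837097168) [0.4767792  0.48576984]
((663.1513671875, 93.15132141113281), (197.75819396972656, 334.299560546875), 14.741381645202637) [[524.9946   229.63881 ]
 [610.0593   -93.65703 ]
 [801.3081   -43.336166]
 [716.2434   279.95966 ]]
```

View pics/t6z.png

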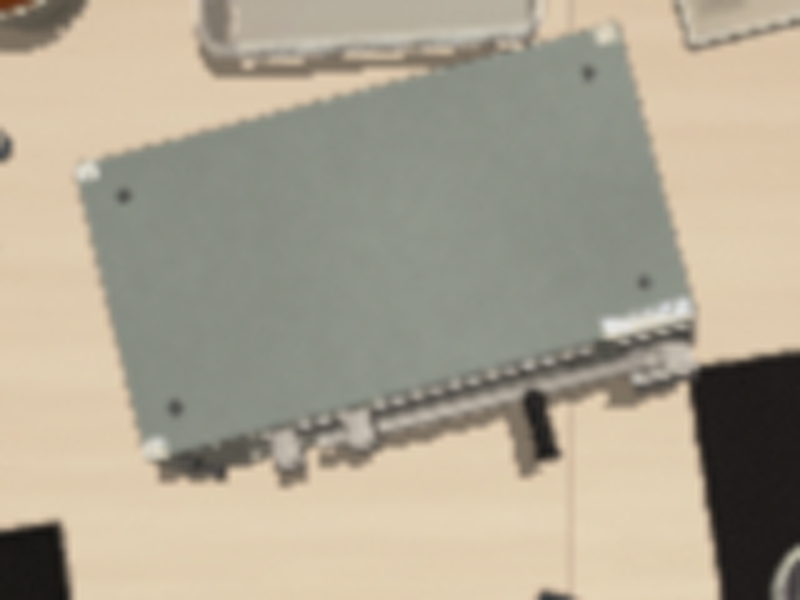

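Emit:
jog_arm(
  slide=[
    [0.02,0.012,0],
    [0.02,0.012,0],
    [0.02,0.012,0],
    [0.01,0.004,0],
    [0,0,0],
    [0,0,0],
  ],
  delta_rot=[
    [0,0,0.01],
    [0,0,0.01],
    [0,0,0.01],
    [0,0,0.005],
    [0,0,0],
    [0,0,0],
  ],
  gripper=[1,1,1,1,1,1],
)

```text
clock: 13.88
tool_pos: [0.4696, -0.0302, 0.2487]
ee_rot: [[0.967, 0.255, -0.001], [0.255, -0.967, -0.0], [-0.001, -0.0, -1.0]]
contact_force: [-0.1, 0.4, -0.3]
finger_gap: 0.0933
```

```bash
python3 - <<'E'
from rings import *
s=arm.read_state();print(s['clock'],s['tool_pos'],s['ee_rot'].round(3),s['contact_force'],s['finger_gap'])
m,p,d=snap('wrist','w7')
cv2.imwrite('pics/w7z.png',cv2.resize(p[0:170,150:420],None,fx=2.9,fy=2.9,interpolation=cv2.INTER_CUBIC))
E
```

```text
13.8833 [ 0.46960025 -0.03015582  0.2487134 ] [[ 0.967  0.255 -0.001]
 [ 0.255 -0.967 -0.   ]
 [-0.001 -0.    -1.   ]] [-0.14003058  0.41819702 -0.30853636] 0.09333895881413953
```

View pics/w7z.png

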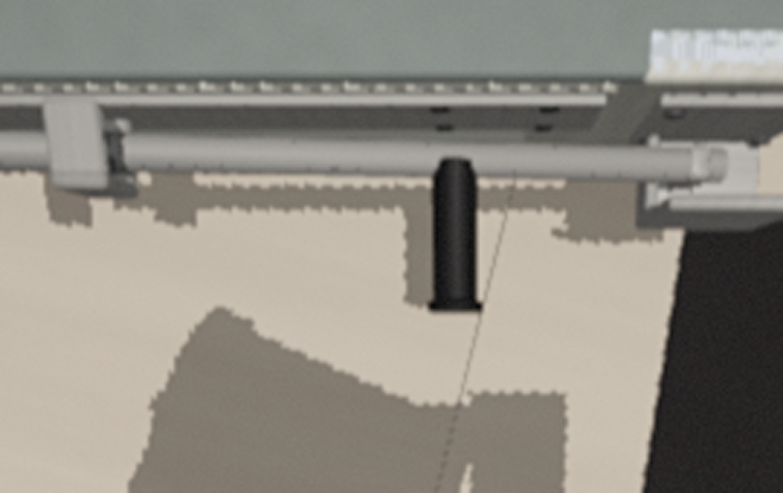

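```bash
python3 - <<'E'
from rings import *
m,p,d=load('w7')
vs,us=np.mgrid[0:400,0:640]
K=np.array(m['camera_matrix']);T=np.array(m['cam_to_world'])
r=np.stack([us,vs,np.ones_like(us)],-1)@np.linalg.inv(K).T
X=T[:3,3]+(r*[1,-1,-1]*d[...,None])@T[:3,:3].T
g=p.max(2)
b=(g<70)&(d>0)&(X[...,2]>.09)&(X[...,2]<.15)&(us>280)&(us<340)&(vs>40)&(vs<115)
P=X[b];print(b.sum(),P.mean(0),P[:,2].min(),P[:,2].max())
for v in range(56,110,5):
    q=b[v]; 
    if q.sum(): print(v,us[v][q].min(),us[v][q].max(),X[v][q].mean(0).round(4),X[v][q][:,2].max().round(4))
cx=P[:,:2].mean(0);U,S,V=np.linalg.svd(P[:,:2]-cx,full_matrices=False);print(V[0],np.degrees(np.arctan2(V[0,1],V[0,0])))
# cabinet top front edge / rod line
for u,v in((160,53),(200,55),(250,56),(280,57),(330,57),(350,57),(380,56),(395,57),(386,72),(405,71)):
    print((u,v),X[v,u].round(4))
E
```

```text
768 [0.56774543 0.00588937 0.12540037] 0.11189462580027998 0.12978826699315443
56 302 311 [0.5862 0.0108 0.1261] 0.1277
61 300 313 [0.5824 0.0099 0.1259] 0.1274
66 299 313 [0.5785 0.0093 0.1257] 0.1279
71 299 313 [0.5746 0.0084 0.1256] 0.1272
76 299 313 [0.5708 0.0074 0.1251] 0.1274
81 299 313 [0.5668 0.0064 0.1255] 0.1279
86 300 313 [0.5629 0.0049 0.1256] 0.1278
91 300 313 [0.5589 0.0039 0.1259] 0.1274
96 300 313 [0.5549 0.0029 0.1254] 0.1269
101 300 313 [0.5508 0.0019 0.1256] 0.1278
106 298 315 [0.5467 0.0008 0.1271] 0.1297
[-0.98685477 -0.16160957] -170.69966594403033
(160, 53) [0.5562 0.1254 0.1392]
(200, 55) [0.5632 0.0951 0.1356]
(250, 56) [0.5734 0.0562 0.1312]
(280, 57) [0.5796 0.0323 0.1271]
(330, 57) [ 0.5913 -0.0087  0.1215]
(350, 57) [ 0.5958 -0.0255  0.1209]
(380, 56) [ 0.604 -0.051  0.117]
(395, 57) [ 0.6068 -0.0643  0.1156]
(386, 72) [ 0.5883 -0.0553  0.1461]
(405, 71) [ 0.5925 -0.0692  0.1485]
```

Wrist view: black knob runs along the tool x axis, px (307,55)–(307,106), keeper cheek at right (≈386,72); knob top at z 0.1275, so centre is 0.1205 (sagging). Approach with fingers half closed to clear the cheek.

Emit:
jog_arm(
  slide=[
    [0.0115,0.0044,-0.011],
    [0.0115,0.0044,-0.011],
    [0.0115,0.0044,-0.011],
    [0.0115,0.0044,-0.011],
    [0.0116,0.0044,-0.011],
    [0.0116,0.0044,-0.011],
    [0.0116,0.0044,-0.011],
    [0.0116,0.0042,-0.0117],
    [0,0,0],
    [0,0,0],
    [0,0,0],
    [0,0,0],
  ],
  delta_rot=[
    [0,0,0],
    [0,0,0],
    [0,0,0],
    [0,0,0],
    [0,0,0],
    [0,0,0],
    [0,0,0],
    [0,0,-0.005],
    [0,0,0],
    [0,0,0],
    [0,0,0],
    [0,0,0],
  ],
  gripper=[-0.2,-0.2,-0.2,-0.2,-0.2,-0.2,-0.2,-0.2,-0.2,-0.2,-0.2,-0.2],
  grip_force=30,
)

```text
clock: 14.93
tool_pos: [0.5619, 0.0049, 0.1613]
ee_rot: [[0.968, 0.25, 0.001], [0.25, -0.968, -0.0], [0.001, 0.0, -1.0]]
contact_force: [-0.5, 0.7, -0.4]
finger_gap: 0.0373
```

```bash
python3 - <<'E'
from rings import *
s=arm.read_state();print(s['clock'],s['tool_pos'],s['ee_rot'].round(3),s['contact_force'],s['finger_gap'])
m,p,d=snap('wrist','w8')
snap('side','side8')
vs,us=np.mgrid[0:400,0:640]
K=np.array(m['camera_matrix']);T=np.array(m['cam_to_world'])
r=np.stack([us,vs,np.ones_like(us)],-1)@np.linalg.inv(K).T
X=T[:3,3]+(r*[1,-1,-1]*d[...,None])@T[:3,:3].T
R=np.array(s['ee_rot']);L=(X-s['tool_pos'])@R
b=(p.max(2)<60)&(d>0)&(X[...,2]>.105)&(X[...,2]<.15)&(abs(L[...,1])<.03)&(abs(L[...,0])<.06)
print(b.sum(),L[b].min(0),L[b].max(0),np.median(L[b],0))
for x in np.arange(-.03,.03,.005):
    q=b&(abs(L[...,0]-x)<.0025)
    if q.sum()>3: print(x.round(3),q.sum(),L[q][:,1].min().round(4),L[q][:,1].max().round(4),X[q][:,2].max().round(4))
E
```

```text
14.9333 [0.56189696 0.00485967 0.16133656] [[ 0.968  0.25   0.001]
 [ 0.25  -0.968 -0.   ]
 [ 0.001  0.    -1.   ]] [-0.47430291  0.73212752 -0.37893455] 0.03726419679218454
1035 [-0.01549197 -0.0074038   0.0323789 ] [0.0266166  0.00780138 0.04168484] [ 0.00549252 -0.0001648   0.03541665]
-0.015 109 -0.0074 0.0078 0.1289
-0.01 109 -0.0066 0.0063 0.1275
-0.005 118 -0.0059 0.0055 0.1283
0.0 110 -0.0058 0.0055 0.1276
0.005 118 -0.0058 0.0054 0.1276
0.01 118 -0.0057 0.0054 0.1286
0.015 123 -0.0064 0.0061 0.1285
0.02 138 -0.0064 0.006 0.1288
0.025 92 -0.0056 0.006 0.1282
```

View pics/w8.png

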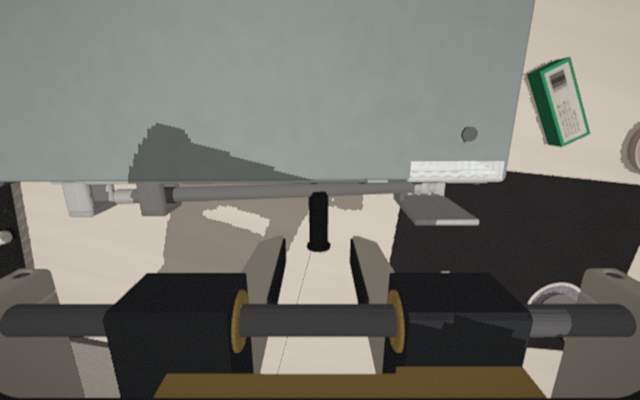

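Wrist view: knob (318,220) is centred between the finger pair and clear of the cheek (440,208); descend and pinch.

Emit:
jog_arm(
  slide=[
    [0,0,-0.015],
    [0,0,-0.015],
    [0,0,-0.015],
    [0,0,-0.0145],
    [0,0,0],
    [0,0,0],
    [0,0,0],
    [0,0,0],
    [0,0,0],
    [0,0,0],
    [0,0,0],
    [0,0,0],
  ],
  delta_rot=[
    [0,0,0],
    [0,0,0],
    [0,0,0],
    [0,0,0],
    [0,0,0],
    [0,0,0],
    [0,0,0],
    [0,0,0],
    [0,0,0],
    [0,0,0],
    [0,0,0],
    [0,0,0],
  ],
  gripper=[-0.2,-0.2,-0.2,-0.2,-0.2,-1,-1,-1,-1,-1,-1,-1],
)

```text
clock: 16.03
tool_pos: [0.5625, 0.0054, 0.1013]
ee_rot: [[0.968, 0.25, 0.001], [0.25, -0.968, -0.0], [0.001, 0.0, -1.0]]
contact_force: [-0.1, -1.3, 2.6]
finger_gap: 0.0132
```

Emit:
jog_arm(
  slide=[
    [0,0,0.003],
    [0,0,0.003],
    [0,0,0.003],
    [0,0,0.0025],
    [0,0,0],
    [0,0,0],
  ],
  delta_rot=[
    [0,0,0],
    [0,0,0],
    [0,0,0],
    [0,0,0],
    [0,0,0],
    [0,0,0],
  ],
  gripper=[-1,-1,-1,-1,-1,-1],
)

```text
clock: 16.53
tool_pos: [0.5623, 0.0054, 0.1126]
ee_rot: [[0.968, 0.25, 0.0], [0.25, -0.968, 0.0], [0.0, 0.0, -1.0]]
contact_force: [0.8, -1.1, -2.5]
finger_gap: 0.0131
```

Emit:
jog_arm(
  slide=[
    [-0.0012,0.0048,0],
    [-0.0012,0.0048,0],
    [-0.0013,0.0049,0],
    [0,0,0],
  ],
  delta_rot=[
    [0,0,0],
    [0,0,0],
    [0,0,0],
    [0,0,0],
  ],
  gripper=[-1,-1,-1,-1],
)

```text
clock: 16.87
tool_pos: [0.5582, 0.0211, 0.1123]
ee_rot: [[0.968, 0.251, -0.0], [0.251, -0.968, 0.0], [-0.0, -0.001, -1.0]]
contact_force: [0.2, 1.0, -3.3]
finger_gap: 0.0128
```

Emit:
jog_arm(
  slide=[
    [-0.0012,0.0048,0],
    [-0.0012,0.0048,0],
    [-0.0013,0.0049,0],
    [-0.0013,0.0049,0],
    [-0.0012,0.0048,0],
    [0,0,0],
    [0,0,0],
  ],
  delta_rot=[
    [0,0,0],
    [0,0,0],
    [0,0,0],
    [0,0,0],
    [0,0,0],
    [0,0,0],
    [0,0,0],
  ],
  gripper=[-1,-1,-1,-1,-1,-1,-1],
)

```text
clock: 17.45
tool_pos: [0.5523, 0.0446, 0.1124]
ee_rot: [[0.968, 0.251, -0.0], [0.251, -0.968, 0.0], [-0.0, -0.0, -1.0]]
contact_force: [-0.1, 0.8, -2.6]
finger_gap: 0.0131
```

```bash
python3 - <<'E'
from rings import *
s=arm.read_state();print(s['clock'],s['tool_pos'],s['contact_force'],s['finger_gap'])
m,p,d=snap('wrist','w9')
E
```

```text
17.45 [0.55226156 0.04461927 0.11243756] [-0.13846375  0.76328944 -2.64214833] 0.013143626758423893
```

View pics/w9.png

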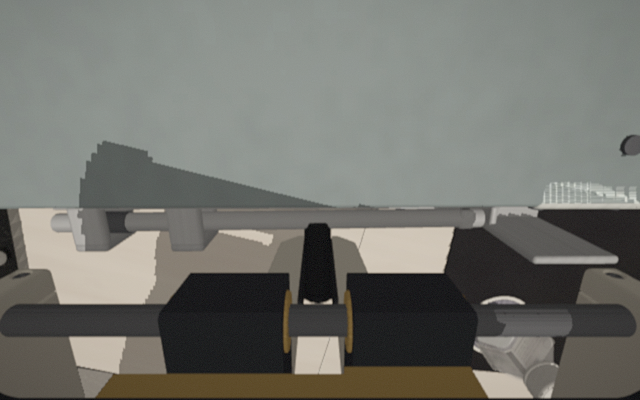

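The rod end (485,216) is now left of the cheek (490–615), so the nose is clear. Compute the arc around the hinge.

```bash
python3 - <<'E'
import numpy as np
h=np.array([.5464,.2382]);t=np.array([.5523,.0446]);r=t-h
pr=t
for k in range(1,13):
    a=-.04*k;c,s=np.cos(a),np.sin(a)
    q=h+np.array([[c,-s],[s,c]])@r;print(k,(q-pr).round(4),q.round(4));pr=q
E
```

```text
1 [-0.0077 -0.0001] [0.5446 0.0445]
2 [-0.0077  0.0002] [0.5368 0.0447]
3 [-0.0077  0.0005] [0.5291 0.0453]
4 [-0.0077  0.0008] [0.5214 0.0461]
5 [-0.0077  0.0012] [0.5137 0.0473]
6 [-0.0076  0.0015] [0.5061 0.0487]
7 [-0.0075  0.0018] [0.4986 0.0505]
8 [-0.0075  0.0021] [0.4911 0.0526]
9 [-0.0074  0.0024] [0.4837 0.0549]
10 [-0.0073  0.0027] [0.4764 0.0576]
11 [-0.0072  0.0029] [0.4693 0.0605]
12 [-0.007   0.0032] [0.4622 0.0638]
```

Emit:
jog_arm(
  slide=[
    [-0.0038,0,0],
    [-0.0039,-0.0001,0],
    [-0.0038,0.0001,0],
    [-0.0039,0.0001,0],
    [0,0,0],
  ],
  delta_rot=[
    [0,0,-0.02],
    [0,0,-0.02],
    [0,0,-0.02],
    [0,0,-0.02],
    [0,0,0],
  ],
  gripper=[-1,-1,-1,-1,-1],
)

```text
clock: 17.92
tool_pos: [0.5363, 0.0442, 0.1125]
ee_rot: [[0.985, 0.17, -0.0], [0.17, -0.985, 0.0], [-0.0, -0.0, -1.0]]
contact_force: [2.0, 0.9, -2.5]
finger_gap: 0.0133
```

Emit:
jog_arm(
  slide=[
    [-0.0039,0.0002,0],
    [-0.0038,0.0003,0],
    [-0.0039,0.0004,0],
    [-0.0038,0.0004,0],
    [-0.0039,0.0006,0],
    [-0.0038,0.0006,0],
    [-0.0038,0.0007,0],
    [-0.0038,0.0008,0],
    [0,0,0],
  ],
  delta_rot=[
    [0,0,-0.02],
    [0,0,-0.02],
    [0,0,-0.02],
    [0,0,-0.02],
    [0,0,-0.02],
    [0,0,-0.02],
    [0,0,-0.02],
    [0,0,-0.02],
    [0,0,0],
  ],
  gripper=[-1,-1,-1,-1,-1,-1,-1,-1,-1],
)

```text
clock: 18.67
tool_pos: [0.5056, 0.0483, 0.1124]
ee_rot: [[1.0, 0.011, -0.0], [0.011, -1.0, -0.0], [-0.0, 0.0, -1.0]]
contact_force: [2.7, -0.2, -2.3]
finger_gap: 0.0128
```

```bash
python3 - <<'E'
from rings import *
s=arm.read_state();print(s['clock'],s['tool_pos'],s['contact_force'],s['torque'],s['finger_gap'])
m,p,d=snap('wrist','w10')
E
```

```text
18.6667 [0.50562903 0.04831477 0.11244676] [ 2.65802265 -0.2430647  -2.26076135] [-0.02527591 -0.54175373 -0.30590698] 0.012823406071805682
```

View pics/w10.png

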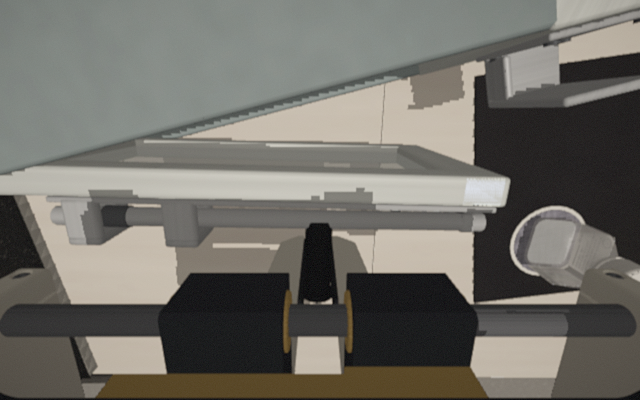

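Wrist view: the gate has swung out with the knob still pinched (318,260), free edge at (507,190), flask undisturbed in its ring. Continue the arc.

Emit:
jog_arm(
  slide=[
    [-0.0038,0.0009,0],
    [-0.0037,0.0009,0],
    [-0.0038,0.001,0],
    [-0.0037,0.0011,0],
    [-0.0037,0.0012,0],
    [-0.0037,0.0012,0],
    [-0.0037,0.0013,0],
    [-0.0036,0.0014,0],
    [-0.0036,0.0014,0],
    [-0.0036,0.0015,0],
    [-0.0035,0.0016,0],
    [-0.0035,0.0016,0],
    [0,0,0],
    [0,0,0],
  ],
  delta_rot=[
    [0,0,-0.02],
    [0,0,-0.02],
    [0,0,-0.02],
    [0,0,-0.02],
    [0,0,-0.02],
    [0,0,-0.02],
    [0,0,-0.02],
    [0,0,-0.02],
    [0,0,-0.02],
    [0,0,-0.02],
    [0,0,-0.02],
    [0,0,-0.02],
    [0,0,0],
    [0,0,0],
  ],
  gripper=[-1,-1,-1,-1,-1,-1,-1,-1,-1,-1,-1,-1,-1,-1],
)

```text
clock: 19.88
tool_pos: [0.4622, 0.0633, 0.1124]
ee_rot: [[0.974, -0.225, -0.0], [-0.225, -0.974, -0.0], [-0.0, 0.0, -1.0]]
contact_force: [3.7, -2.6, -2.3]
finger_gap: 0.0132
```

```bash
python3 - <<'E'
from rings import *
s=arm.read_state();print(s['clock'],s['tool_pos'],s['ee_rot'].round(3),s['contact_force'],s['torque'],s['finger_gap'])
snap('wrist','w11');snap('top','top11');snap('side','side11')
m,p,d=load('top11');cv2.imwrite('pics/t11z.png',cv2.resize(p[130:290,180:450],None,fx=2.9,fy=2.9,interpolation=cv2.INTER_CUBIC))
E
```

```text
19.8833 [0.46215708 0.06326745 0.11243923] [[ 0.974 -0.225 -0.   ]
 [-0.225 -0.974 -0.   ]
 [-0.     0.    -1.   ]] [ 3.68125739 -2.57110335 -2.32942473] [-0.34475148 -0.60491634 -0.47750318] 0.013198191379320533
```

View pics/w11.png

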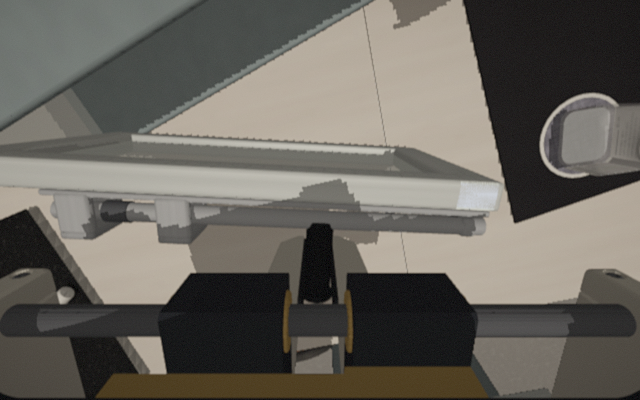

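View pics/t11z.png

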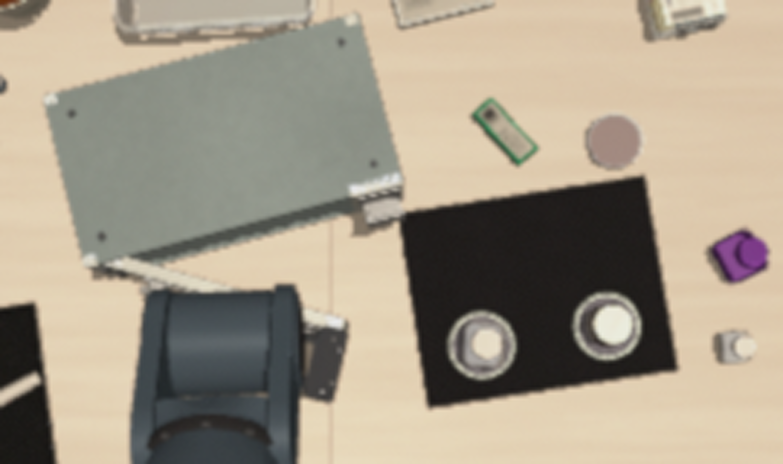

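View pics/side11.png

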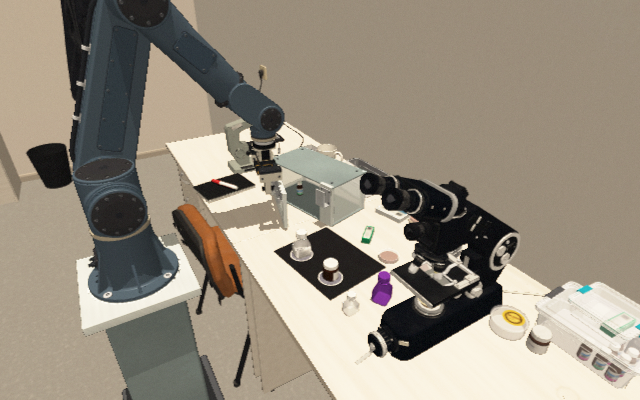

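```bash
python3 - <<'E'
from h import *
m,p,d=load('w11')
for u,v in((100,170),(200,174),(300,178),(400,183),(480,188),(492,187)): print((u,v),pt(m,d,u,v).round(4))
a,b=pt(m,d,150,172),pt(m,d,480,187)
ang=np.arctan2(-(b-a)[0],(b-a)[1]) ; v=(a-b)[:2]; yaw=np.arctan2(-v[0],v[1]);print(np.degrees(yaw))
o=np.array([.5896,.0738]);ex=np.array([.968,.252])
for u,w in((492,187),(497,185)):
  print((pt(m,d,u,w)[:2]-o)@ex)
# closed-plane reference from w7: gate/frame front top edge
m,p,d=load('w7')
for u,w in((170,37),(230,38),(300,38),(340,38)): 
  q=pt(m,d,u,w);print('w7',q.round(4),(q[:2]-o)@ex)
E
```

```text
(100, 170) [0.5361 0.145  0.144 ]
(200, 174) [0.5247 0.1023 0.1452]
(300, 178) [0.5129 0.0603 0.1438]
(400, 183) [0.5009 0.0177 0.1447]
(480, 188) [ 0.4907 -0.0166  0.1447]
(492, 187) [ 0.4901 -0.0217  0.145 ]
-15.687782007344335
-0.12039215968068985
-0.12038765823478957
w7 [0.5694 0.116  0.1457] -0.008877166609973097
w7 [0.5816 0.0726 0.1387] -0.00802921918414767
w7 [0.5955 0.018  0.1412] -0.008322699125752559
w7 [ 0.6038 -0.0128  0.1406] -0.008096777222008526
```

Gate edge measures about 12 cm out. In the top view, jar (606,325) and flask (482,345) stand in their rings and the bystanders haven't moved. I'll check that the hold doesn't creep.

Emit:
jog_arm(
  slide=[
    [0,0,0],
    [0,0,0],
    [0,0,0],
    [0,0,0],
    [0,0,0],
    [0,0,0],
    [0,0,0],
    [0,0,0],
    [0,0,0],
    [0,0,0],
    [0,0,0],
    [0,0,0],
  ],
  delta_rot=[
    [0,0,0],
    [0,0,0],
    [0,0,0],
    [0,0,0],
    [0,0,0],
    [0,0,0],
    [0,0,0],
    [0,0,0],
    [0,0,0],
    [0,0,0],
    [0,0,0],
    [0,0,0],
  ],
  gripper=[-1,-1,-1,-1,-1,-1,-1,-1,-1,-1,-1,-1],
)

```text
clock: 21.03
tool_pos: [0.4624, 0.0633, 0.1124]
ee_rot: [[0.974, -0.225, 0.0], [-0.225, -0.974, 0.0], [0.0, -0.0, -1.0]]
contact_force: [4.3, -2.2, -2.7]
finger_gap: 0.0129
```

```bash
python3 - <<'E'
from h import *
m,p,d=snap('wrist','w12')
for u,v in((200,174),(480,188),(492,187)): print((u,v),pt(m,d,u,v).round(4))
m0,p0,d0=load('w11');print(np.abs(p.astype(int)-p0).mean())
print(arm.job_done())
E
```

```text
(200, 174) [0.5248 0.1028 0.1442]
(480, 188) [ 0.491  -0.0165  0.1448]
(492, 187) [ 0.4901 -0.0219  0.1444]
2.1326497395833335
the job is handed in; nothing more can be done
None
```

I finished the job and handed it in at about 21 s of the 64 s allowed; it reports no verdict.

- **Swap:** I parked the jar on the blank rear half of the mat, moved the flask to the ring nearer the cabinet, then moved the jar to the far ring. In the wrist view the flask was about 0.7 mm and the jar about 1.6 mm off its ring centre. Both were upright.
- **Gate:** I lifted the bolt 11 mm, drew it about 40 mm out of the keeper, and swung the gate open by the knob. Contact forces stayed under about 6 N at every reading.
- **Final hold:** The arm still grips the knob with 30 N set. After holding still for 1 s, the free edge had not moved by more than about 0.5 mm, and the later top view showed the other things where they started.
- **Small disagreement:** How far out the free edge stands depends on the reference:
  - about 120 mm from the cabinet's front reference plane (x = 0);
  - about 112 mm from where I measured the shut gate's front face;
  - about 127 mm worked out from the gate angle I measured (about 0.52 rad).

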